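Close the electrochemical test cell with T-latches

TASK

Close up the test cell: first clear away the torque wrench that lies across it, laying it flat in the grey tool tray, then seat the blue cover plate fully down in the cell's pocket. Then fasten the cover with every T-latch in the rack: drop each one's T-head through a free slot of its own until the collar rests on the deck, and give it a quarter turn so that the wing stands square across the slot, leaving the glassware and the small steel socket on the bench where they are.

Things in the scene. Friction and masses are not known exactly. Their poses are not given: they have to be found in the camera images.
- wrench_c (a point): Torque wrench, 216 mm long, about 0.4 kg, flat underneath; at the start it lies across the cell's deck over the pocket. Point half-way up the grip (12 mm above the underside), near its balance point. x along it to the round head: black grip 22 wide, 24 high from -105 to +30 mm, steel neck 16 wide, 18 high to +80, steel head 32 across to +111 mm; z up.
- tray_in (a point): The grey open tool tray, fixed, 270 x 115 mm outside, 24 mm high, walls and floor 5 mm thick; empty at the start. This point is the centre of its inner floor (5 mm above the table); x runs along its long side, z up.
- pocket (a point): Electrochemical test cell, fixed: metal deck 160 (x) x 156 (y) mm, 10 mm thick, top 45 mm above the table, with a pocket 124 (x) x 74 (y) mm in its middle for the blue cover. Point: centre of the pocket's floor, 9 mm below the deck's top; x along the pocket's long side, z up. Under the deck, outside the pocket, it is hollow down to a black foot plate 37 mm below the deck's top.
- cover_c (a point): Blue cover plate, 120 (x) x 70 (y) x 8 mm, about 0.3 kg, with a white upright grip block 40 (x) x 14 (y) mm in its middle, 36 mm above the plate (44 mm over all). Fits the pocket either way round, then lies 1 mm below the deck's top. Starts flat on the table on the robot's side of the cell. Point: on its centre line, 22 mm above its underside; x along its long side, z up.
- slot0 (a point): One of four through slots in the cell's deck beside the pocket (x -50, y -50.5 mm from the pocket's centre, in its axes), 33 mm long (x), 13 mm wide (y). Point: slot's centre at the deck's top; x along the slot, z up. A T-head passes only parallel to it, until the collar rests on the deck (latch point 10 mm above the deck's top); 4 mm of room is then left between head and deck to turn either way.
- slot1 (a point): One of four through slots in the cell's deck beside the pocket (x -50, y +50.5 mm from the pocket's centre, in its axes), 33 mm long (x), 13 mm wide (y). Point: slot's centre at the deck's top; x along the slot, z up. A T-head passes only parallel to it, until the collar rests on the deck (latch point 10 mm above the deck's top); 4 mm of room is then left between head and deck to turn either way.
- slot2 (a point): One of four through slots in the cell's deck beside the pocket (x +50, y -50.5 mm from the pocket's centre, in its axes), 33 mm long (x), 13 mm wide (y). Point: slot's centre at the deck's top; x along the slot, z up. A T-head passes only parallel to it, until the collar rests on the deck (latch point 10 mm above the deck's top); 4 mm of room is then left between head and deck to turn either way.
- slot3 (a point): One of four through slots in the cell's deck beside the pocket (x +50, y +50.5 mm from the pocket's centre, in its axes), 33 mm long (x), 13 mm wide (y). Point: slot's centre at the deck's top; x along the slot, z up. A T-head passes only parallel to it, until the collar rests on the deck (latch point 10 mm above the deck's top); 4 mm of room is then left between head and deck to turn either way.
- latch0_c (a point): T-latch, 60 mm tall, 90 g (3 or 4 present): orange wing 30 (x) x 12 (y) x 36 high, below it a steel collar 42 across, 4 thick, a stem 8 thick, 14 long, and a T-head bar 28 (x) x 9 (y) x 6 mm parallel to the wing. Starts hanging by the collar in a rack hole. Point on its axis half-way up, 10 mm above the collar's underside; x along wing and head, z up. No stop or detent: stays as turned.
- latch1_c (a point): T-latch, 60 mm tall, 90 g (3 or 4 present): orange wing 30 (x) x 12 (y) x 36 high, below it a steel collar 42 across, 4 thick, a stem 8 thick, 14 long, and a T-head bar 28 (x) x 9 (y) x 6 mm parallel to the wing. Starts hanging by the collar in a rack hole. Point on its axis half-way up, 10 mm above the collar's underside; x along wing and head, z up. No stop or detent: stays as turned.
- latch2_c (a point): T-latch, 60 mm tall, 90 g (3 or 4 present): orange wing 30 (x) x 12 (y) x 36 high, below it a steel collar 42 across, 4 thick, a stem 8 thick, 14 long, and a T-head bar 28 (x) x 9 (y) x 6 mm parallel to the wing. Starts hanging by the collar in a rack hole. Point on its axis half-way up, 10 mm above the collar's underside; x along wing and head, z up. No stop or detent: stays as turned.
- latch3_c (a point): T-latch, 60 mm tall, 90 g (3 or 4 present): orange wing 30 (x) x 12 (y) x 36 high, below it a steel collar 42 across, 4 thick, a stem 8 thick, 14 long, and a T-head bar 28 (x) x 9 (y) x 6 mm parallel to the wing. Starts hanging by the collar in a rack hole. Point on its axis half-way up, 10 mm above the collar's underside; x along wing and head, z up. No stop or detent: stays as turned.
- rack_top (a point): The pale wooden rack, fixed, 270 (x) x 66 (y) x 36 mm, with four holes 33 mm wide at -102, -34, +34 and +102 mm along its x. This point is the centre of its top; x along its long side.
- beaker_c (a point): An empty glass beaker, 68 mm across, 85 mm tall; not part of the job, to be left where it stands. This point is half-way up its axis.
- flask_c (a point): A glass reagent bottle with a blue cap, 56 mm across, 130 mm tall; not part of the job, to be left where it stands. This point is half-way up its axis.
- dish_c (a point): A low greenish glass dish, 76 mm across, 22 mm tall; not part of the job, to be left where it stands. This point is half-way up its axis.
- jar_c (a point): An amber glass jar, 60 mm across, 90 mm tall; not part of the job, to be left where it stands. This point is half-way up its axis.
- socket_c (a point): A small steel wrench socket standing on end, 24 mm across, 32 mm tall; not part of the job, to be left where it stands. This point is half-way up its axis.

How it is judged:
By the outcome, as a careful person would: the job done as asked, in the order asked, and still so for the second after the job is handed in, with the robot touching nothing.
Of latch0, latch1, latch2, latch3 only 3 to 4 are there at a start; the rules pass over those that are not, and their reading is None.
At some moment in a run one of wrench, cover may be knocked a few centimetres aside while the robot is not near it.
It also fails if it takes over 210 s, if anything falls off the work surface, if the arm or the gripper's body presses on something with over 40 N, if the wrist force passes 120 N, or if a joint passes its speed limit or range.

ROBOT

A 6-joint arm with a two-finger parallel gripper is mounted at the origin on the work surface. World frame = base frame: x ahead of the robot, y to its left, z up, the work surface at z = 0. Lengths are in mm, angles in degrees, forces in N, time in s.
With the tool pointing down it reaches from about 275 to 850 mm from the base axis. Payload 5.2 kg.
Tool frame: the origin (TCP) lies between the finger pads; the fingertips stand 19 mm ahead of it and the grasp point (between the pads) is the TCP; z points along the fingers, y is the line along which they close (so a half turn about z gives the same grasp; the last joint's range is limited). The gripper opens to 85 mm and grips with 20 to 120 N. Pads are 22 mm wide; open, the fingers measure 114 mm over their backs; the gripper's body (76 mm by 85 mm) begins 54 mm behind the grasp point. The pads swing forward as they close: fully open they stand 13 mm farther back than shut.
Start: joints at [-81.578, 14.817, 87.949, -0, 77.235, -11.62], TCP at [188.511, -516.69, 250.31] pointing down, gripper open.
Joint ranges: [-179.93, 179.93], [-52.35, 119.4], [10.71, 147.94], [-69.91, 249.91], [12.55, 155.21], [-178.61, 178.61]. Speed limits (degrees/s): [147.25, 147.25, 180, 180, 180, 180].

INTERFACE

Orientations are given as [roll, pitch, yaw] about the fixed x, y, z axes, in that order (R = Rz(yaw) Ry(pitch) Rx(roll)).
In Python, from rig import monitor, capture, job gives the robot as it stands.
- The arm moves only by the tool carry_out, never from a script. Its argument "moves" is a list of rows, each a list of 2 entries, a list of its own where there are three numbers: the shift along the tool's x, y, z each as a share of 8 cm, from -1 to 1, then the turn, a rotation vector about the tool's x, y, z each as a share of pi rad, from -1 to 1. In form: [[[x, y, z], [ax, ay, az]], ...]. A call has 1 to 8 rows; each row is the pose to reach, as a shift and turn from the pose commanded when the call began, along the tool's axes at that moment, turning the shorter way round; what a row does not reach only later rows make up. A row lasts 1/8 s, in which the tool goes at most 62.5 mm and 10.7 degrees, less where a joint would pass 70% of its speed; a pose out of reach is approached as far as the arm can. A call with a number of a shift or a turn outside -1 to 1 is refused whole. A call with a gripper value outside its range is refused whole. "claw" is the opening, from 0 (shut) to 1 (fully open), set as the call begins (left out, the last holds). The fingers move at their own pace and stop on an object; "force" is the grip in N (left out, the last holds). Time passes only in rows, so rows that repeat a pose let the fingers close. It gives the time, the measured TCP pose, the force, the opening and the grip force at its end, in the units of the state.
- monitor.sense(): the state, without advancing time (a new reading comes with each control period).
- capture(name): name is "side" or "top"; returns a dict with "color" (384x512x3 uint8, blue, green, red), "depth" (384x512 float32, mm along the optical axis (not along the pixel's ray), 0 where there is no reading), "fovy" (degrees; the focal length in pixels is half the picture's height over the tangent of half this angle, whatever the lens; pixels are square), "cx", "cy" (the principal point, pixels), "rvec" (rotation vector, rad) and "tvec" (3), from world to camera coordinates, as OpenCV has them. Camera axes: x right, y down, z forward; pixel columns grow to the right and rows downward; lengths in mm; the calibration is good to about 2 mm. A picture is of the moment at which its call begins.
- job.sign_off(): hands the job in; it is judged then, once.
The state is a dict: "time_s": time; "q": joint angles; "qvel": joint speeds; "joint_torque": joint torques, N m; "eef_pos": TCP position; "orientation": TCP orientation; "wrist_force": force on the tool from outside, world axes, zero at the start; "wrist_torque": the same for the moment, N m; "grip_width": finger opening in mm; "finger_force": force on a finger pad.
Only numpy, scipy, OpenCV 4.12 (cv2) and the standard library are available. Lean on these libraries where they do the work, as an engineer would, in place of code of your own. Each camera call takes 0.05 s, during which the arm holds its last target. There are 200 camera calls.

## Working session

There is one attempt and no reset: what is moved stays moved. The work goes in short steps, Python scripts to look and compute and a tool call to move; the robot and the scene stay as the last step left them, time stands still between calls to the robot, and variables do not carry over. Pictures are saved under pics/ and viewed, at most 14 in all, crops included, and the job is handed in when it is done.

Besides the shell and the picture viewer there is one more tool, called after "Emit:" as name(argument=value, ...) on one line, values as JSON. carry_out: Moves the arm, as the interface text tells. Shift numbers are shares of 8 cm and turn numbers shares of pi rad, none past 1 either way. Its arguments: {"type":"object","properties":{"moves":{"type":"array","items":{"type":"array"}},"claw":{"type":"number"},"force":{"type":"number"}},"required":["moves"]}

```bash
mkdir -p pics; ls; cat > h.py <<'E'
import numpy as np, cv2
from rig import monitor, capture, job
def shot(name, out=None):
    c=capture(name)
    if out: cv2.imwrite('pics/'+out+'.png', c['color'])
    return c
def cloud(c):
    h,w=c['depth'].shape; f=h/2/np.tan(np.radians(c['fovy'])/2)
    v,u=np.mgrid[:h,:w]; d=c['depth'].astype(float)
    P=np.stack([(u-c['cx'])*d/f,(v-c['cy'])*d/f,d],-1)
    R=cv2.Rodrigues(np.array(c['rvec'],float))[0]
    W=(P-np.array(c['tvec'],float).ravel())@R
    W[d<=0]=np.nan
    return W
E
python3 - <<'E'
from h import *
print(monitor.sense())
for n in('top','side'):
    c=shot(n,n+'0'); W=cloud(c); np.savez(''+n+'0.npz',W=W,c=c['color'])
    print(n,c['fovy'],c['cx'],c['cy'],c['tvec'],W[192,256],W[20,20],W[360,490])
E
```

```text
pics
{'time_s': 0.0, 'q': array([-8.15772111e+01,  1.48589374e+01,  8.80137175e+01, -5.78246861e-04,
        7.72355258e+01, -1.16189062e+01]), 'qvel': array([-0.04169241,  0.0358022 , -0.0595379 ,  0.05160248,  0.06810669,
       -0.03896744]), 'joint_torque': array([ 1.94560824e-03, -4.46019709e+01, -2.90569675e+01, -3.72028699e-04,
        1.15540580e-02, -2.22502302e-05]), 'eef_pos': array([ 188.43431557, -516.15921367,  249.459212  ]), 'orientation': array([-1.79893922e+02, -2.12355447e-02,  2.00418038e+01]), 'wrist_force': array([ 0.22219724, -0.6456382 , -0.3918705 ]), 'wrist_torque': array([-0.00965234, -0.01352896,  0.00895084]), 'finger_force': 0.0, 'grip_width': 85.30231815199144}
top 46.48592246784403 255.1715570186507 189.10874899352936 [  -8.31750965  590.57003216 1315.93334186] [580.7256177  -15.12650252  37.8003891 ] [1467.30876555 1110.15959473 -746.29244246] [ 211.51239326 -485.37764639  424.99047734]
side 55.83040186021494 257.2235867850529 193.2942989751225 [-589.13451071  116.47731912  833.25613949] [597.66059513  20.38365963  45.93092556] [246.86461689  29.3534765  467.48575446] [1439.30402954 -230.41466949 -754.6101924 ]
```

View pics/top0.png

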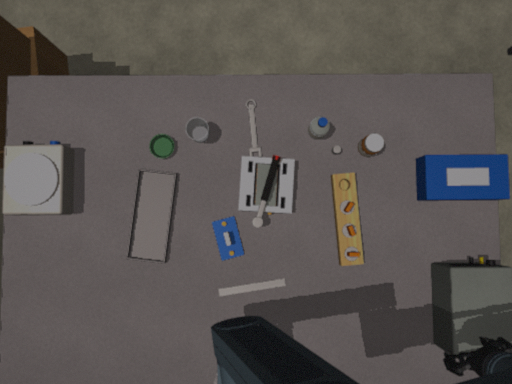

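View pics/side0.png

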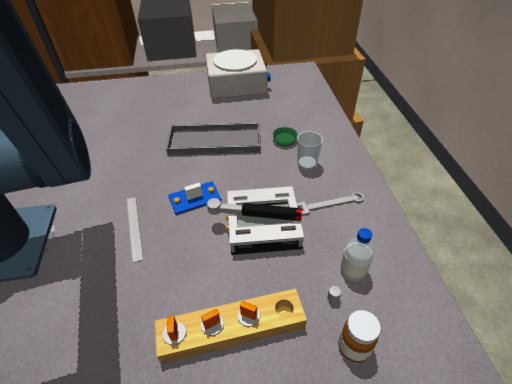

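The top view has the robot at the bottom, +x up and +y left. The cell is at px (267,184) with the wrench across it, the cover at (228,238), the tray at (153,216), and the rack at (348,218) with 3 latches and its far hole empty.

```bash
cat >> h.py <<'E'
def seg(W,c,zlo,zhi,col,xl=(250,950),yl=(-450,450)):
    b,g,r=[c[...,i].astype(int) for i in range(3)]
    m={'any':r>-1,'blue':(b>r+50)&(b>90),'orange':(r>b+70)&(r>150)&(r>g+50),'wood':(r>b+60)&(g>b+30),'white':(np.minimum(np.minimum(b,g),r)>150),
       'black':(np.maximum(np.maximum(b,g),r)<60)}[col]
    return m&(W[...,2]>zlo)&(W[...,2]<zhi)&(W[...,0]>xl[0])&(W[...,0]<xl[1])&(W[...,1]>yl[0])&(W[...,1]<yl[1])
def blobs(m,W,amin=6):
    n,l,s,_=cv2.connectedComponentsWithStats(m.astype(np.uint8),connectivity=8); o=[]
    for i in range(1,n):
        if s[i,4]>=amin:
            p=W[l==i]; (x,y),(w,h),a=cv2.minAreaRect(p[:,:2].astype(np.float32))
            if w<h: w,h,a=h,w,a+90
            o.append((s[i,4],np.round([x,y,w,h,(a+90)%180-90]),p.mean(0).round(1)))
    return o
E
python3 - <<'E'
from h import *
for n in('top','side'):
    d=np.load(n+'0.npz'); W,c=d['W'],d['c']
    print(n,'table z',np.nanmedian(W[(abs(W[...,0]-600)<300)&(abs(W[...,1])<300)&(W[...,2]<8)][:,2]))
    for nm,a in {'deck':(41,49,'any',(500,700),(-110,90)),'wr':(50,75,'any',(400,800),(-150,120)),'cover':(3,14,'blue'),'block':(36,50,'any',(380,520),(30,150)),'latch':(50,90,'orange'),
      'rack':(30,41,'wood'),'tray':(17,30,'any',(350,700),(170,420)),'all':(10,150,'any',(600,900),(-420,350))}.items():
        print(nm,*blobs(seg(W,c,*a),W),sep='\n  ')
E
```

```text
top table z -0.1462129487686413
deck
  (np.int32(684), array([604., -11., 160.,  87.,  -5.]), array([611.3,   4.7,  44.7]))
  (np.int32(438), array([598., -75., 159.,  70.,  -1.]), array([583.1, -89.7,  44.8]))
wr
  (np.int32(543), array([581., -47., 215.,  30., -18.]), array([582.5, -45.8,  67. ]))
cover
  (np.int32(676), array([446.,  71., 118.,  69.,  15.]), array([445.4,  70.9,   7.7]))
block
  (np.int32(67), array([445.,  70.,  39.,  14.,  14.]), array([444.6,  70. ,  43.3]))
latch
rack
  (np.int32(1188), array([ 501., -283.,  267.,   65.,    4.]), array([ 505.7, -281.6,   35.5]))
tray
  (np.int32(19), array([690., 276.,  35.,   7.,  73.]), array([690.2, 276.6,  21.1]))
  (np.int32(7), array([693., 246.,  17.,   3., -48.]), array([693.6, 245.6,  21. ]))
  (np.int32(498), array([514., 296., 270., 117.,  -7.]), array([513.7, 297. ,  22.6]))
all
  (np.int32(299), array([761., 153.,  65.,  65.,  26.]), array([767.8, 157.4,  56.8]))
  (np.int32(378), array([ 767., -200.,   53.,   53.,  -89.]), array([ 760.6, -195.5,   86.5]))
  (np.int32(166), array([722., 266.,  74.,  73.,   5.]), a
[... 1579 characters left out ...]
.,  53.,  11.,  89.]), array([692.4, 265.7,  20.1]))
all
  (np.int32(188), array([627., 282., 122.,  52.,  90.]), array([627.9, 283.5,  19.3]))
  (np.int32(926), array([741., 211., 194.,  75., -73.]), array([754.3, 171.7,  49.9]))
  (np.int32(1952), array([644., -49., 162.,  88.,  90.]), array([642. , -61.1,  47.7]))
  (np.int32(1214), array([ 767., -208.,   56.,   44.,  -38.]), array([ 762.6, -214.9,   76.5]))
  (np.int32(170), array([ 709., -259.,   23.,   22.,   16.]), array([ 707.3, -261.1,   27.5]))
  (np.int32(689), array([ 618., -277.,   67.,   39.,  -88.]), array([ 619.7, -281.8,   32.3]))
  (np.int32(1578), array([ 716., -357.,   57.,   56.,   89.]), array([ 711.5, -363.8,   70.7]))
```

Emit:
carry_out(moves=[[[0.475,-0.2715,0],[0,0,0]],[[0.95,-0.543,0],[0,0,0]],[[0.95,-0.543,0],[0,0,0]]], claw=1)

```text
time_s: 0.48
eef_pos: [246.5, -447.4, 250.1]
orientation: [-179.9, -0.0, 20.2]
wrist_force: [-0.3, -0.6, -0.5]
grip_width: 85.4
finger_force: 0.0
```

Emit:
carry_out(moves=[[[0.475,-0.2715,0],[0,0,0]],[[0.95,-0.543,0],[0,0,0]]])

```text
time_s: 0.72
eef_pos: [301.5, -383.1, 250.0]
orientation: [-180.0, 0.0, 19.9]
wrist_force: [1.3, -0.8, 0.6]
grip_width: 85.3
finger_force: 0.0
```

Emit:
carry_out(moves=[[[0.475,-0.2715,0],[0,0,0]],[[0.95,-0.543,0],[0,0,0]]])

```text
time_s: 0.98
eef_pos: [358.5, -315.9, 250.1]
orientation: [180.0, 0.0, 20.0]
wrist_force: [0.5, -0.8, 0.7]
grip_width: 85.1
finger_force: 0.0
```

Emit:
carry_out(moves=[[[0.475,-0.2715,0],[0,0,0]],[[0.95,-0.543,0],[0,0,0]]])

```text
time_s: 1.23
eef_pos: [415.2, -249.1, 250.2]
orientation: [180.0, 0.0, 20.0]
wrist_force: [2.7, -0.2, 0.5]
grip_width: 85.4
finger_force: 0.0
```

Emit:
carry_out(moves=[[[0.475,-0.2715,0],[0,0,0]],[[0.95,-0.543,0],[0,0,0]]])

```text
time_s: 1.48
eef_pos: [471.9, -182.2, 250.1]
orientation: [180.0, 0.0, 20.0]
wrist_force: [0.9, -0.5, -0.1]
grip_width: 85.4
finger_force: 0.0
```

Emit:
carry_out(moves=[[[0.475,-0.2715,0],[0,0,0]],[[0.95,-0.543,0],[0,0,0]]])

```text
time_s: 1.72
eef_pos: [528.5, -115.4, 250.1]
orientation: [180.0, 0.0, 20.0]
wrist_force: [-0.1, -1.0, -0.8]
grip_width: 85.1
finger_force: 0.0
```

Emit:
carry_out(moves=[[[0.475,-0.2715,0],[0,0,0.05]],[[0.95,-0.543,0],[0,0,0.1]],[[0.95,-0.543,0.4],[0,0,0.16]],[[0.95,-0.543,0.8],[0,0,0.214]],[[0.95,-0.543,0.9],[0,0,0.214]],[[0.95,-0.543,0.9],[0,0,0.214]],[[0.95,-0.543,0.9],[0,0,0.214]]])

```text
time_s: 2.6
eef_pos: [585.0, -49.4, 179.8]
orientation: [-180.0, -0.2, -18.4]
wrist_force: [0.3, 0.1, 0.5]
grip_width: 85.4
finger_force: 0.0
```

```bash
cat >> h.py <<'E'
def wr(n='side'):
    c=shot(n);W=cloud(c);return blobs(seg(W,c['color'],50,75,'any',(400,800),(-150,150)),W,30)
def to(x,y,z,yaw,p=None):
    s=monitor.sense(); P=s['eef_pos'] if p is None else np.array(p); w=s['orientation'][2]; t=np.radians(w)
    D=np.array([x,y,z])-P; c,sn=np.cos(t),np.sin(t)
    sh=np.array([D[0]*c+D[1]*sn, D[0]*sn-D[1]*c, -D[2]])/80
    print('at',P.round(1),round(w,1),'shift',sh.round(3),'turn',round(-(((yaw-w+90)%180)-90)/180,4))
E
python3 -c "
from h import *
print(*wr(),sep='\n'); to(585,-48.5,67,-18.5)"
```

```text
(np.int32(151), array([758., 130.,  60.,  22., -14.]), array([754.9, 128. ,  62.9]))
(np.int32(1082), array([583., -45., 214.,  33., -16.]), array([584.9, -51.9,  64.1]))
at [585.  -49.3 179.9] -18.4 shift [-0.003 -0.009  1.411] turn 0.0004
```

Emit:
carry_out(moves=[[[0,0,0.4],[0,0,0]],[[0,-0.01,0.8],[0,0,0]]])

```text
time_s: 2.9
eef_pos: [585.6, -48.4, 115.5]
orientation: [-180.0, -0.2, -18.4]
wrist_force: [-0.7, -0.1, -0.2]
grip_width: 85.3
finger_force: 0.0
```

Emit:
carry_out(moves=[[[0,0,0.25],[0,0,0]],[[0,0,0.45],[0,0,0]],[[0,0,0.61],[0,0,0]],[[0,0,0.61],[0,0,0]]])

```text
time_s: 3.4
eef_pos: [584.0, -47.9, 65.0]
orientation: [180.0, 0.1, -18.5]
wrist_force: [-0.6, -0.3, -0.2]
grip_width: 85.5
finger_force: 0.0
```

Emit:
carry_out(moves=[[[0,0,0],[0,0,0]],[[0,0,0],[0,0,0]],[[0,0,0],[0,0,0]],[[0,0,0],[0,0,0]],[[0,0,0],[0,0,0]],[[0,0,0],[0,0,0]],[[0,0,0],[0,0,0]],[[0,0,0],[0,0,0]]], claw=0, force=60)

```text
time_s: 4.4
eef_pos: [585.0, -47.6, 66.4]
orientation: [-180.0, -0.1, -18.5]
wrist_force: [0.7, 2.9, 6.6]
grip_width: 21.2
finger_force: 60.3
```

Emit:
carry_out(moves=[[[0,0,-0.2],[0,0,0]],[[0,0,-0.5],[0,0,0]],[[0,0,-0.9],[0,0,0]],[[0,0,-0.9],[0,0,0]],[[0,0,-0.9],[0,0,0]]])

```text
time_s: 5.03
eef_pos: [583.5, -47.9, 136.5]
orientation: [180.0, 0.1, -18.5]
wrist_force: [-0.7, 0.3, -4.5]
grip_width: 20.8
finger_force: 59.1
```

```bash
python3 -c "
from h import *
to(514,295,136,-7)"
```

```text
at [583.5 -47.9 136.5] -18.5 shift [-2.183 -3.789  0.006] turn -0.0638
```

Emit:
carry_out(moves=[[[-0.2,-0.35,0],[0,0,0]],[[-0.4,-0.7,0],[0,0,0]],[[-0.546,-0.947,0],[0,0,0]]])

```text
time_s: 5.4
eef_pos: [565.2, 39.0, 135.4]
orientation: [180.0, 0.2, -18.5]
wrist_force: [-0.7, 0.5, -4.7]
grip_width: 21.0
finger_force: 59.2
```

Emit:
carry_out(moves=[[[-0.2,-0.35,0],[0,0,0]],[[-0.4,-0.7,0],[0,0,0]],[[-0.546,-0.947,0],[0,0,0]]])

```text
time_s: 5.78
eef_pos: [547.7, 124.7, 135.4]
orientation: [179.9, 0.2, -18.4]
wrist_force: [0.0, 0.3, -3.9]
grip_width: 20.8
finger_force: 59.2
```

Emit:
carry_out(moves=[[[-0.2,-0.35,0],[0,0,0]],[[-0.4,-0.7,0],[0,0,0]],[[-0.546,-0.947,0],[0,0,0]]])

```text
time_s: 6.15
eef_pos: [530.4, 210.2, 135.4]
orientation: [179.9, 0.2, -18.4]
wrist_force: [-0.4, -0.2, -4.3]
grip_width: 20.6
finger_force: 59.2
```

Emit:
carry_out(moves=[[[-0.2,-0.35,0],[0,0,-0.02]],[[-0.4,-0.7,0],[0,0,-0.04]],[[-0.546,-0.947,0],[0,0,-0.064]],[[-0.546,-0.947,0],[0,0,-0.064]],[[-0.546,-0.947,0],[0,0,-0.064]]])

```text
time_s: 6.78
eef_pos: [514.1, 294.1, 136.2]
orientation: [179.9, 0.1, -7.0]
wrist_force: [0.0, 0.2, -4.7]
grip_width: 20.9
finger_force: 59.3
```

Emit:
carry_out(moves=[[[0,0,0.25],[0,0,0]],[[0,0,0.5],[0,0,0]],[[0,0,0.75],[0,0,0]],[[0,0,0.9],[0,0,0]],[[0,0,0.9],[0,0,0]],[[0,0,0.9],[0,0,0]]])

```text
time_s: 7.52
eef_pos: [515.3, 294.7, 66.2]
orientation: [-180.0, -0.1, -7.0]
wrist_force: [0.1, -0.7, -4.5]
grip_width: 20.8
finger_force: 59.2
```

Emit:
carry_out(moves=[[[0,0,0.15],[0,0,0]],[[0,0,0.3],[0,0,0]],[[0,0,0.4],[0,0,0]],[[0,0,0.45],[0,0,0]],[[0,0,0.475],[0,0,0]],[[0,0,0.475],[0,0,0]]])

```text
time_s: 8.28
eef_pos: [514.8, 294.9, 27.5]
orientation: [-180.0, -0.0, -7.0]
wrist_force: [0.1, 0.4, -3.6]
grip_width: 20.7
finger_force: 59.3
```

Emit:
carry_out(moves=[[[0,0,0],[0,0,0]],[[0,0,0],[0,0,0]],[[0,0,0],[0,0,0]],[[0,0,0],[0,0,0]],[[0,0,0],[0,0,0]]], claw=0.5)

```text
time_s: 8.9
eef_pos: [514.7, 294.8, 27.6]
orientation: [-180.0, -0.0, -7.0]
wrist_force: [-0.3, 0.3, 0.1]
grip_width: 43.2
finger_force: 0.0
```

Emit:
carry_out(moves=[[[0,0,-0.3],[0,0,0]],[[0,0,-0.6],[0,0,0]],[[0,0,-1],[0,0,0]],[[0,0,-1],[0,0,0]]])

```text
time_s: 9.4
eef_pos: [516.5, 295.5, 110.3]
orientation: [-179.9, -0.3, -7.0]
wrist_force: [0.4, -0.2, -0.6]
grip_width: 42.6
finger_force: 0.0
```

Emit:
carry_out(moves=[[[0,0.2,-0.4],[0,0,0]],[[-0.2,0.6,-0.6],[0,0,0]],[[-0.5,1,-0.6],[0,0,0]],[[-0.5,1,-0.6],[0,0,0]],[[-0.5,1,-0.6],[0,0,0]]])

```text
time_s: 10.02
eef_pos: [465.6, 220.4, 155.2]
orientation: [-180.0, -0.0, -7.0]
wrist_force: [-0.1, 0.3, -0.7]
grip_width: 42.6
finger_force: 0.0
```

```bash
python3 - <<'E'
from h import *
for n in('top','side'):
    c=shot(n,n+'1'); W=cloud(c); np.savez(n+'1.npz',W=W,c=c['color']); c=c['color']
    for nm,a in {'deck':(41,49,'any',(500,700),(-150,90)),'floor':(33,39,'any',(510,690),(-110,60)),'wr':(26,40,'any',(400,620),(240,360)),'cover':(3,14,'blue'),'block':(36,50,'any',(380,520),(30,120)),'latch':(50,90,'orange')}.items():
        print(n,nm,*blobs(seg(W,c,*a),W,10),sep='\n  ')
E
```

```text
top
  deck
  (np.int32(1432), array([602., -46., 160., 156.,  -4.]), array([600.4, -45.9,  44.7]))
top
  floor
  (np.int32(615), array([602., -46., 124.,  61.,  -4.]), array([602.1, -46.1,  35.9]))
top
  wr
  (np.int32(180), array([569., 287.,  97.,  21.,  -6.]), array([569.5, 287.6,  28.8]))
top
  cover
  (np.int32(110), array([421.,  39.,  54.,  21.,  18.]), array([421.6,  38.5,   7.8]))
  (np.int32(10), array([388.,  89.,  14.,   6.,  28.]), array([387.2,  88. ,   7.4]))
top
  block
  (np.int32(68), array([445.,  70.,  40.,  14.,  14.]), array([444.5,  70. ,  43.3]))
top
  latch
  (np.int32(17), array([ 535., -281.,   24.,    6.,  -30.]), array([ 534.7, -280.3,   75.1]))
  (np.int32(16), array([ 467., -286.,   21.,    5.,   22.]), array([ 466.1, -286.3,   75.1]))
  (np.int32(19), array([ 400., -292.,   24.,    6.,   89.]), array([ 399.1, -291.4,   74.6]))
side
  deck
  (np.int32(2260), array([604., -47., 160., 159.,  -4.]), array([602.8, -54.6,  44.9]))
side
  floor
  (np.int32(21), array([649., -12.,  36.,   3.,  -4.]), array([649. , -12. ,  37.1]))
  (np.int32(42), array([586., 
[... 209 characters left out ...]
6.3, -86.1,  36.5]))
side
  wr
  (np.int32(205), array([552., 287., 133.,  23.,  -6.]), array([551.1, 286.3,  28.7]))
  (np.int32(59), array([420., 301.,  29.,  28.,  33.]), array([419.8, 300.6,  28.6]))
side
  cover
  (np.int32(678), array([446.,  69., 119.,  73.,  15.]), array([445.3,  62.6,   8.1]))
side
  block
  (np.int32(96), array([447.,  68.,  40.,  16.,  18.]), array([446.5,  66.6,  42.3]))
side
  latch
  (np.int32(103), array([ 536., -283.,   30.,   12.,  -30.]), array([ 535.6, -283.4,   76.2]))
  (np.int32(102), array([ 467., -288.,   29.,   11.,   19.]), array([ 467.6, -288.3,   75.9]))
  (np.int32(110), array([ 400., -293.,   30.,   11.,   86.]), array([ 400. , -294.1,   76.1]))
```

```bash
python3 - <<'E'
from h import *
from scipy.optimize import minimize
# fit deck mask model: deck points (z~45) inside outer square & outside pocket; floor points inside the pocket
for n in('top','side'):
    d=np.load(n+'1.npz'); W=d['W']; z=W[...,2]
    near=(abs(W[...,0]-603)<110)&(abs(W[...,1]+46)<110)
    D=W[near&(abs(z-45)<2.5)][:,:2]; F=W[near&(abs(z-36)<2)][:,:2]; T=W[near&(z<20)][:,:2]
    def loc(P,v):
        t=v[2]; q=P-v[:2]; return np.c_[q[:,0]*np.cos(t)+q[:,1]*np.sin(t),-q[:,0]*np.sin(t)+q[:,1]*np.cos(t)]
    def cost(v):
        a=abs(loc(D,v)); f=abs(loc(F,v))
        out=np.maximum(0,(a-[80,78]).max(1)); inp=np.maximum(0,([62,37]-a).min(1)); ff=np.maximum(0,(f-[62,37]).max(1))
        return sum(np.minimum(e,6).__pow__(2).sum() for e in(out,inp,ff))
    r=minimize(cost,[603,-46,np.radians(-4)],method='Nelder-Mead',options=dict(initial_simplex=[[603,-46,-.07],[606,-46,-.07],[603,-43,-.07],[603,-46,-.03]]))
    print(n,r.x[:2],np.degrees(r.x[2]),r.fun)
    for nm,a in {'cover':(3,14,'blue'),'rack':(30,41,'wood')}.items():
        P=W[seg(W,d['c'],*a)][:,:2].astype(np.float32); print(nm,cv2.minAreaRect(P))
to(446,69.5,160,14.5)
E
```

```text
top [601.80404478 -46.04034859] -4.049770296874037 576.0982493400488
cover ((444.88873291015625, 70.81723022460938), (116.18108367919922, 69.59220123291016), 15.216085433959961)
rack ((500.8916015625, -283.1470642089844), (266.7725524902344, 65.53224182128906), 4.146454334259033)
side [603.58650516 -47.54265869] -3.782825400382735 3478.6799601273997
cover ((445.76275634765625, 69.07534790039062), (118.96110534667969, 73.485595703125), 14.782432556152344)
rack ((502.140869140625, -285.2455139160156), (270.9878234863281, 68.17768096923828), 4.627162456512451)
at [465.9 220.8 155.2] -6.9 shift [-0.019  1.907 -0.06 ] turn -0.1191
```

Emit:
carry_out(moves=[[[0,0.5,0],[0,0,0]],[[-0.01,0.95,0],[0,0,0]]])

```text
time_s: 10.38
eef_pos: [455.8, 144.8, 155.1]
orientation: [180.0, -0.0, -6.8]
wrist_force: [0.6, -0.5, -0.3]
grip_width: 42.6
finger_force: 0.0
```

Emit:
carry_out(moves=[[[0,0.5,0],[0,0,-0.05]],[[-0.01,0.957,0.1],[0,0,-0.1]],[[-0.01,0.957,0.5],[0,0,-0.122]],[[-0.01,0.957,0.5],[0,0,-0.122]],[[-0.01,0.957,0.5],[0,0,-0.122]]])

```text
time_s: 11.0
eef_pos: [446.0, 69.5, 116.0]
orientation: [180.0, -0.0, 15.0]
wrist_force: [1.0, -0.1, -0.6]
grip_width: 42.7
finger_force: 0.0
```

```bash
python3 -c "
from h import *
to(445.6,69.7,32.5,15)
c=shot('side');W=cloud(c);print(blobs(seg(W,c['color'],36,50,'any',(380,520),(20,120)),W))"
```

```text
at [446.   69.5 116. ] 15.0 shift [-0.004 -0.004  1.043] turn -0.0002
[(np.int32(91), array([447.,  68.,  40.,  15.,  12.]), array([446.3,  66.6,  42.8]))]
```

Emit:
carry_out(moves=[[[0,0,0.3],[0,0,0]],[[0,0,0.6],[0,0,0]],[[0,0,0.85],[0,0,0]],[[0,0,1],[0,0,0]],[[0,0,1],[0,0,0]]])

```text
time_s: 11.68
eef_pos: [445.3, 69.3, 35.4]
orientation: [-180.0, 0.0, 15.0]
wrist_force: [-0.2, -0.5, 0.5]
grip_width: 42.4
finger_force: 0.0
```

Emit:
carry_out(moves=[[[0,0,0.04],[0,0,0]],[[0,0,0.04],[0,0,0]],[[0,0,0.04],[0,0,0]],[[0,0,0.04],[0,0,0]],[[0,0,0.04],[0,0,0]],[[0,0,0.04],[0,0,0]],[[0,0,0.04],[0,0,0]]], claw=0, force=60)

```text
time_s: 12.55
eef_pos: [445.7, 69.1, 32.9]
orientation: [180.0, -0.1, 15.0]
wrist_force: [-0.4, 1.1, 6.2]
grip_width: 13.1
finger_force: 59.4
```

Emit:
carry_out(moves=[[[0,0,-0.2],[0,0,0]],[[0,0,-0.5],[0,0,0]],[[0,0,-0.95],[0,0,0]],[[0,0,-0.95],[0,0,0]],[[0,0,-0.95],[0,0,0]]])

```text
time_s: 13.18
eef_pos: [444.4, 69.0, 107.4]
orientation: [-180.0, 0.1, 15.0]
wrist_force: [0.0, 0.3, -3.2]
grip_width: 13.1
finger_force: 58.8
```

```bash
python3 -c "
from h import *
to(602.7,-46.8,108,-4)"
```

```text
at [444.4  69.  107.4] 15.0 shift [ 1.537  1.911 -0.007] turn 0.1056
```

Emit:
carry_out(moves=[[[0.25,0.32,0],[0,0,0]],[[0.5,0.64,0],[0,0,0]],[[0.768,0.956,0],[0,0,0]]])

```text
time_s: 13.55
eef_pos: [523.7, 10.7, 106.3]
orientation: [-179.9, 0.2, 15.0]
wrist_force: [-0.9, -0.4, -2.4]
grip_width: 13.2
finger_force: 58.8
```

Emit:
carry_out(moves=[[[0.25,0.32,0],[0,0,0.03]],[[0.5,0.64,0],[0,0,0.06]],[[0.768,0.956,0],[0,0,0.106]],[[0.768,0.956,0],[0,0,0.106]],[[0.768,0.956,0],[0,0,0.106]]])

```text
time_s: 14.18
eef_pos: [601.8, -46.4, 106.2]
orientation: [-179.9, 0.3, -4.0]
wrist_force: [0.1, 0.4, -2.0]
grip_width: 13.4
finger_force: 58.8
```

```bash
python3 - <<'E'
from h import *
s=monitor.sense();print(s['eef_pos'],s['orientation'])
for n in('top','side'):
    c=shot(n,n+'2'); W=cloud(c)
    z=W[...,2]
    m=seg(W,c['color'],74,92,'any',(500,700),(-120,40))
    print(n,*blobs(m,W,20),sep='\n')
    P=W[m&(z<88)][:,:2].astype(np.float32); print(cv2.minAreaRect(P))
E
```

```text
[601.79038247 -46.42504897 106.2129127 ] [-179.94250475    0.25414369   -4.02714669]
top
(np.int32(299), array([565., -45.,  70.,  48.,  85.]), array([559.4, -43. ,  81.3]))
((565.2590942382812, -44.93379211425781), (69.64987182617188, 48.37924575805664), 85.06193542480469)
side
(np.int32(1135), array([603., -49., 120.,  72.,  -4.]), array([601.2, -56.3,  82. ]))
((602.544189453125, -48.87553405761719), (71.76355743408203, 119.61846923828125), 85.81037139892578)
```

Emit:
carry_out(moves=[[[0.012,0,0.15],[0,0,0]],[[0.012,0,0.28],[0,0,0]],[[0.012,0,0.32],[0,0,0]],[[0.012,0,0.34],[0,0,0]],[[0.012,0,0.36],[0,0,0]],[[0.012,0,0.38],[0,0,0]],[[0.012,0,0.4],[0,0,0]],[[0.012,0,0.4],[0,0,0]]])

```text
time_s: 15.28
eef_pos: [604.7, -47.0, 77.6]
orientation: [180.0, -0.1, -4.1]
wrist_force: [-2.8, 1.3, 5.3]
grip_width: 13.1
finger_force: 60.1
```

```bash
python3 - <<'E'
from h import *
for i in range(3):
    s=monitor.sense();print(s['eef_pos'].round(1),s['wrist_force'].round(1),s['wrist_torque'].round(3),s['orientation'].round(2))
    n=['side','top','top'][i]
    c=shot(n); W=cloud(c); cv2.imwrite(f'pics/{n}3.png',cv2.resize(c['color'][150:300,180:340] if n=='side' else c['color'][140:230,220:320],None,fx=5,fy=5,interpolation=2))
    P=W[seg(W,c['color'],51,57,'any',(500,700),(-120,40))&(c['color'][...,0]>c['color'][...,2].astype(int)+30)]
    if len(P)>9: print(n,len(P),cv2.minAreaRect(P[:,:2].astype(np.float32)), np.polyfit(P[:,0],P[:,2],1),np.polyfit(P[:,1],P[:,2],1),P.mean(0))
E
```

```text
[604.7 -47.   77.6] [-2.8  1.3  5.3] [-0.158  0.475 -0.066] [ 1.7998e+02 -6.0000e-02 -4.0700e+00]
side 886 ((605.52392578125, -49.755916595458984), (72.4287109375, 119.57867431640625), 85.5732421875) [-1.17260434e-03  5.35185867e+01] [-2.92300921e-03  5.26470702e+01] [604.09284229 -55.81734779  52.81022482]
[604.7 -47.   77.7] [-3.1  0.7  5.8] [-0.116  0.428 -0.004] [ 1.7998e+02 -6.0000e-02 -4.0600e+00]
top 151 ((566.7664794921875, -45.37089157104492), (69.47942352294922, 43.8310661315918), 84.9701156616211) [-2.54306911e-03  5.48542364e+01] [2.07902184e-03 5.35125533e+01] [562.75438378 -43.02035784  53.42311307]
[604.7 -47.   77.7] [-3.8  0.7  6.7] [-0.04   0.452 -0.054] [ 1.7998e+02 -7.0000e-02 -4.0600e+00]
top 160 ((566.8479614257812, -45.52296447753906), (68.90967559814453, 44.19495391845703), 84.75271606445312) [9.13911465e-03 4.80313153e+01] [7.69601353e-03 5.35059437e+01] [561.9002062  -44.09530051  53.16658566]
```

View pics/side3.png

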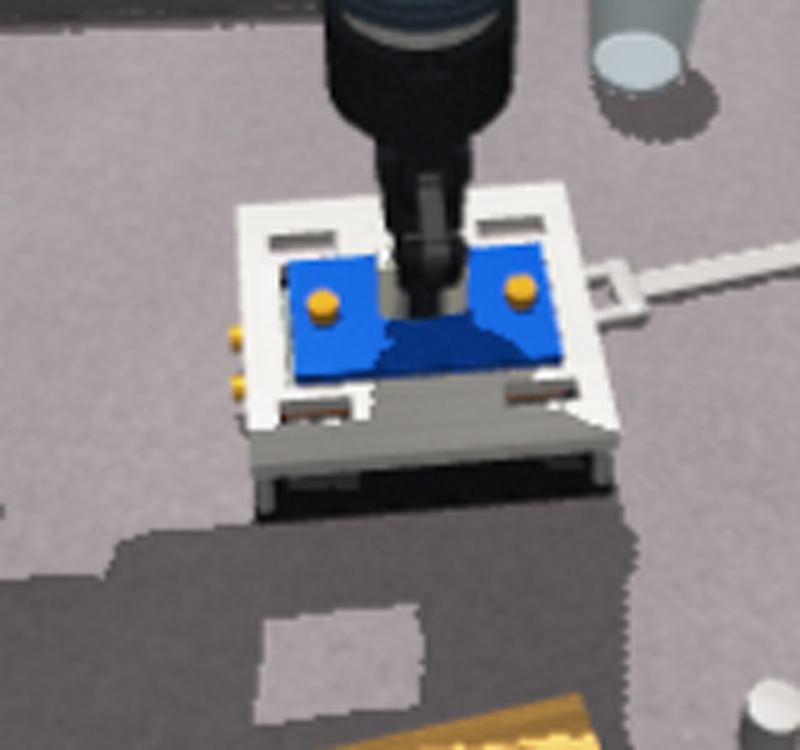

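The gap on the left (robot side) shows the cover sitting about 2 mm too far in +x, so I'll lift, shift back and retry.

Emit:
carry_out(moves=[[[0,0,-0.06],[0,0,0]],[[-0.02,-0.006,-0.06],[0,0,0]],[[-0.028,-0.006,-0.05],[0,0,0]],[[-0.028,-0.006,-0.02],[0,0,0]],[[-0.028,-0.006,0.01],[0,0,0]],[[-0.028,-0.006,0.03],[0,0,0]],[[-0.028,-0.006,0.04],[0,0,0]],[[-0.028,-0.006,0.04],[0,0,0]]])

```text
time_s: 16.42
eef_pos: [602.2, -46.3, 73.0]
orientation: [-180.0, 0.0, -4.1]
wrist_force: [0.3, -0.9, -1.8]
grip_width: 13.0
finger_force: 58.9
```

Emit:
carry_out(moves=[[[0,0,0.02],[0,0,0]],[[0,0,0.04],[0,0,0]],[[0,0,0.055],[0,0,0]],[[0,0,0.065],[0,0,0]],[[0,0,0.065],[0,0,0]]])

```text
time_s: 17.05
eef_pos: [602.2, -46.3, 69.0]
orientation: [180.0, -0.0, -4.1]
wrist_force: [-3.3, 1.2, 5.9]
grip_width: 12.9
finger_force: 60.2
```

Emit:
carry_out(moves=[[[0,0,0],[0,0,0]],[[0,0,0],[0,0,0]],[[0,0,0],[0,0,0]],[[0,0,0],[0,0,0]]], claw=0.45)

```text
time_s: 17.55
eef_pos: [602.3, -46.4, 67.8]
orientation: [-180.0, -0.0, -4.1]
wrist_force: [-0.1, -1.2, -0.6]
grip_width: 38.4
finger_force: 0.0
```

Emit:
carry_out(moves=[[[0,0,-0.3],[0,0,0]],[[0,0,-0.6],[0,0,0]],[[0,0.2,-0.95],[0,0,0]],[[0,0.5,-0.95],[0,0,0]],[[0,0.9,-0.95],[0,0,0]],[[0,0.9,-0.95],[0,0,0]]])

```text
time_s: 18.3
eef_pos: [597.1, -120.2, 143.9]
orientation: [180.0, -0.0, -4.2]
wrist_force: [-0.0, 0.3, 0.8]
grip_width: 38.1
finger_force: 0.0
```

Emit:
carry_out(moves=[[[-0.3,0.5,0],[0,0,0]],[[-0.6,0.95,0],[0,0,0]],[[-0.6,0.95,0],[0,0,0]]])

```text
time_s: 18.68
eef_pos: [542.5, -191.8, 143.8]
orientation: [-180.0, 0.1, -4.3]
wrist_force: [0.3, -0.2, -0.3]
grip_width: 38.7
finger_force: 0.0
```

```bash
python3 - <<'E'
from h import *
for n in('top','side'):
    c=shot(n,n+'4'); W=cloud(c); z=W[...,2]
    m=seg(W,c['color'],38,48,'blue',(500,700),(-120,40)); P=W[m]
    print(n,len(P),cv2.minAreaRect(P[:,:2].astype(np.float32)),P.mean(0),P[:,2].std(),'deck',np.median(z[seg(W,c['color'],42,48,'white',(520,690),(-120,30))]))
    print(*blobs(seg(W,c['color'],50,90,'orange',(350,650),(-320,-250)),W),sep='\n')
to(535.5,-282.3,110,-31)
E
```

```text
top 694 ((602.452880859375, -46.70370101928711), (67.82515716552734, 118.7094955444336), 85.87371826171875) [601.49064814 -45.29073864  43.4669527 ] 2.364675594493149 deck 44.86627848953561
(np.int32(7), array([ 474., -282.,    6.,    6.,    6.]), array([ 474.1, -282.6,   76.3]))
side 520 ((622.1099243164062, -47.43406677246094), (73.95791625976562, 83.42752075195312), 84.7378921508789) [628.75701992 -57.83394696  44.00125304] 1.138348134309904 deck 44.97458396959762
(np.int32(93), array([ 535., -283.,   29.,   12.,  -31.]), array([ 535. , -282.8,   75.8]))
(np.int32(107), array([ 468., -289.,   29.,   12.,   20.]), array([ 467.7, -288.6,   75.9]))
(np.int32(85), array([ 399., -294.,   29.,    8.,   86.]), array([ 399.5, -294.5,   76.3]))
at [ 544.  -190.1  143.9] -4.1 shift [-0.023  1.157  0.424] turn 0.1493
```

Emit:
carry_out(moves=[[[0,0.5,0],[0,0,0.05]],[[-0.02,0.9,0],[0,0,0.1]],[[-0.02,0.98,0],[0,0,0.15]],[[-0.02,0.98,0],[0,0,0.15]],[[-0.02,0.98,0],[0,0,0.15]],[[-0.02,0.98,0],[0,0,0.15]]])

```text
time_s: 19.52
eef_pos: [537.0, -267.6, 143.9]
orientation: [-180.0, 0.0, -30.9]
wrist_force: [0.2, -0.4, -0.1]
grip_width: 38.5
finger_force: 0.0
```

```bash
python3 -c "
from h import *
to(535.5,-282.5,64,-31)"
```

```text
at [ 537.  -267.6  143.9] -30.9 shift [0.079 0.17  0.999] turn 0.0005
```

Emit:
carry_out(moves=[[[0.08,0.17,0],[0,0,0]],[[0.08,0.17,0.3],[0,0,0]],[[0.08,0.17,0.6],[0,0,0]],[[0.08,0.17,0.85],[0,0,0]],[[0.08,0.17,1],[0,0,0]],[[0.08,0.17,1],[0,0,0]],[[0.08,0.17,1],[0,0,0]]])

```text
time_s: 20.4
eef_pos: [535.6, -284.2, 64.7]
orientation: [180.0, -0.1, -31.1]
wrist_force: [0.5, -0.4, 0.3]
grip_width: 38.3
finger_force: 0.0
```

Emit:
carry_out(moves=[[[0,0,0],[0,0,0]],[[0,0,0],[0,0,0]],[[0,0,0],[0,0,0]],[[0,0,0],[0,0,0]],[[0,0,0],[0,0,0]],[[0,0,0],[0,0,0]]], claw=0, force=40)

```text
time_s: 21.15
eef_pos: [535.7, -283.9, 64.9]
orientation: [180.0, -0.1, -31.1]
wrist_force: [0.7, 1.0, 5.4]
grip_width: 11.5
finger_force: 39.8
```

Emit:
carry_out(moves=[[[0,0,-0.2],[0,0,0]],[[0,0,-0.5],[0,0,0]],[[0,0,-0.9],[0,0,0]],[[0,0,-0.9],[0,0,0]],[[0,0,-0.9],[0,0,0]]])

```text
time_s: 21.78
eef_pos: [534.7, -283.3, 135.6]
orientation: [-180.0, 0.0, -31.1]
wrist_force: [-0.5, 0.4, -1.3]
grip_width: 11.9
finger_force: 39.0
```

```bash
python3 -c "
from h import *
to(648.8,-100.5,136,-4)"
```

```text
at [ 534.7 -283.3  135.6] -31.1 shift [ 0.042 -2.693 -0.006] turn -0.1504
```

Emit:
carry_out(moves=[[[0,-0.45,0],[0,0,0]],[[0.014,-0.9,0],[0,0,0]]])

```text
time_s: 22.02
eef_pos: [572.5, -221.7, 134.2]
orientation: [-180.0, 0.2, -31.2]
wrist_force: [0.8, -0.6, -0.5]
grip_width: 11.1
finger_force: 39.1
```

Emit:
carry_out(moves=[[[0,-0.45,0],[0,0,0]],[[0.014,-0.9,0],[0,0,0]]])

```text
time_s: 22.28
eef_pos: [610.9, -160.0, 134.1]
orientation: [180.0, 0.2, -31.1]
wrist_force: [0.1, -1.4, -0.3]
grip_width: 11.4
finger_force: 39.1
```

Emit:
carry_out(moves=[[[0,-0.45,0],[0,0,-0.04]],[[0.014,-0.89,0],[0,0,-0.08]],[[0.014,-0.89,0],[0,0,-0.12]],[[0.014,-0.89,0],[0,0,-0.15]],[[0.014,-0.89,0],[0,0,-0.15]],[[0.014,-0.89,0],[0,0,-0.15]]])

```text
time_s: 23.02
eef_pos: [648.5, -101.0, 134.9]
orientation: [-180.0, 0.1, -4.2]
wrist_force: [-1.3, -0.0, -1.2]
grip_width: 11.5
finger_force: 39.2
```

```bash
cat >> h.py <<'E'
def held(n='side',z0=None,x=(480,720),y=(-170,70)):
    "top face (orange, top of wing) and collar of the held latch as seen"
    s=monitor.sense(); Z=s['eef_pos'][2]; c=shot(n); W=cloud(c)
    m=seg(W,c['color'],Z-30,Z-18,'white',x,y); P=W[m]
    print(n,'collar',blobs(seg(W,c['color'],Z-31,Z-20,'any',(s['eef_pos'][0]-40,s['eef_pos'][0]+40),(s['eef_pos'][1]-40,s['eef_pos'][1]+40)),W,8))
    return c,W
E
python3 -c "
from h import *
to(648.8,-100.5,73,-4)
for n in('side','top'):
  c,W=held(n); cv2.imwrite('pics/%s5.png'%n,cv2.resize(c['color'][150:300,180:340] if n=='side' else c['color'][140:230,220:320],None,fx=4,fy=4,interpolation=2))
"
```

```text
at [ 648.5 -101.   134.9] -4.2 shift [ 0.003 -0.007  0.774] turn -0.0011
side collar [(np.int32(131), array([ 646., -108.,   40.,   32.,  -10.]), array([ 644.2, -111.5,  109.8]))]
top collar []
```

View pics/side5.png

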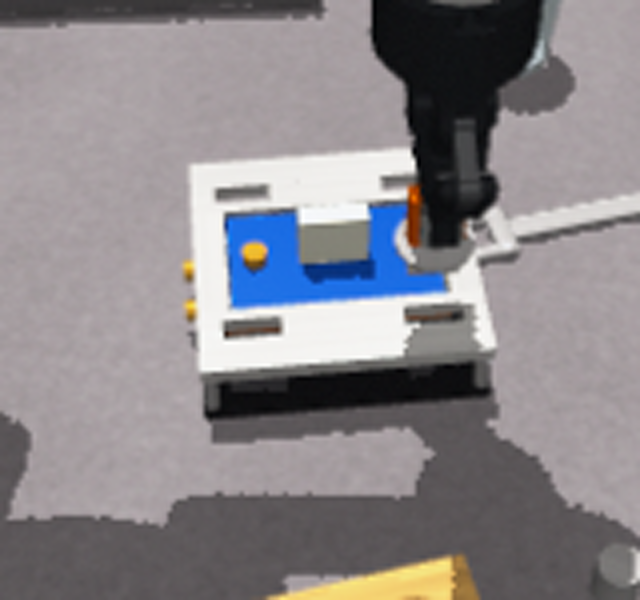

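```bash
cat >> h.py <<'E'
def collar(n='side',cell=(603.6,-47.5,-4.0)):
    s=monitor.sense(); E=s['eef_pos']; c=shot(n); W=cloud(c); z=W[...,2]
    m=(abs(z-(E[2]-25))<5)&(abs(W[...,0]-E[0])<30)&(abs(W[...,1]-E[1])<35); P=W[m][:,:2].astype(np.float32)
    o,r=cv2.minEnclosingCircle(P); t=np.radians(cell[2]); d=np.array(o)-cell[:2]
    L=[d[0]*np.cos(t)+d[1]*np.sin(t),-d[0]*np.sin(t)+d[1]*np.cos(t)]
    mo=seg(W,c['color'],E[2]-22,E[2]+14,'orange',(E[0]-40,E[0]+40),(E[1]-40,E[1]+40)); Q=W[mo]
    print('collar',np.round(o,1),round(r,1),len(P),'in cell',np.round(L,1),'ext',P.min(0),P.max(0),'orange',len(Q),Q.mean(0) if len(Q) else '', Q.min(0) if len(Q) else '')
E
python3 -c "
from h import *
collar();collar()
# same on latches in rack and deck slots from saved side1
d=np.load('side1.npz');W=d['W'];z=W[...,2]
for p in((467.6,-288),(400,-293.5),(535.6,-283)):
  P=W[(abs(z-40)<2.2)&(np.hypot(W[...,0]-p[0],W[...,1]-p[1])<26)&(d['c'][...,0]>110)][:,:2].astype(np.float32);print(p,cv2.minEnclosingCircle(P),P.min(0),P.max(0))
# slots: points well below deck within slot zone
t=np.radians(-4)
q=W[...,:2]-[603.6,-47.5];l=np.stack([q[...,0]*np.cos(t)+q[...,1]*np.sin(t),-q[...,0]*np.sin(t)+q[...,1]*np.cos(t)],-1)
for sx in(-50,50):
  for sy in(-50.5,50.5):
    dk=d['c'].max(-1)<150
    m=(abs(l[...,0]-sx)<24)&(abs(l[...,1]-sy)<13)&(abs(z-45)>2.5)
    k=l[m];print(sx,sy,len(k),k.min(0).round(1),k.max(0).round(1))
"
```

```text
collar [ 646.9 -103.4] 20.9 128 in cell [ 47.1 -52.8] ext [ 626.77057  -123.400085] [667.22534 -88.87079] orange 9 [ 633.79312712 -102.68993579  145.28810415] [ 632.38207434 -106.92511874  142.75650737]
collar [ 646.6 -104.4] 20.9 129 in cell [ 46.8 -53.7] ext [ 626.8432  -123.59412] [667.195    -88.295555] orange 10 [ 633.97531033 -101.95244056  145.22951471] [ 632.4270393  -107.60160581  141.49597439]
(467.6, -288) ((468.7195739746094, -290.9601745605469), 24.554332733154297) [ 444.2013  -308.55087] [ 493.1562 -275.8337]
(400, -293.5) ((400.698486328125, -296.3390808105469), 24.2191219329834) [ 380.4283 -314.0955] [ 424.58533 -274.74854]
(535.6, -283) ((535.9918212890625, -283.2774353027344), 24.829002380371094) [ 511.53168 -303.81073] [ 559.731 -269.667]
-50 -50.5 83 [-69.8 -63.5] [-26.7 -40.8]
-50 50.5 82 [-66.9  37.5] [-26.7  62. ]
50 -50.5 77 [ 27.4 -63.4] [ 73.1 -40.1]
50 50.5 92 [27.2 37.5] [71.7 62.4]
```

Emit:
carry_out(moves=[[[0.025,-0.01,0.1],[0,0,0]],[[0.025,-0.01,0.3],[0,0,0]],[[0.025,-0.01,0.47],[0,0,0]],[[0.025,-0.01,0.47],[0,0,0]],[[0.025,-0.01,0.47],[0,0,0]]])

```text
time_s: 23.85
eef_pos: [651.3, -100.4, 98.2]
orientation: [-180.0, 0.0, -4.1]
wrist_force: [1.2, 0.1, -1.1]
grip_width: 11.2
finger_force: 39.2
```

```bash
python3 -c "
from h import *
collar();collar();to(648.8,-100.5,73,-4)
c=shot('side','side6');cv2.imwrite('pics/side6.png',cv2.resize(c['color'][170:260,210:330],None,fx=6,fy=6,interpolation=2))
c=shot('top');cv2.imwrite('pics/top6.png',cv2.resize(c['color'][140:230,220:320],None,fx=5,fy=5,interpolation=2))
"
```

```text
collar [ 649.9 -102.7] 20.9 116 in cell [ 50.  -51.8] ext [ 629.61774 -122.90365] [670.4885  -87.21941] orange 9 [ 636.71583411 -102.0813201   105.27097481] [ 635.42210739 -107.14655968   76.86957635]
collar [ 649.7 -102.8] 21.1 117 in cell [ 49.8 -51.9] ext [ 629.7182  -123.03823] [669.985    -86.831245] orange 8 [ 637.01979102 -100.46034142  109.24328807] [ 635.20959572 -105.6740587   107.32238426]
at [ 651.6 -100.5   98.9] -4.1 shift [-0.034  0.003  0.323] turn -0.0004
```

View pics/side6.png

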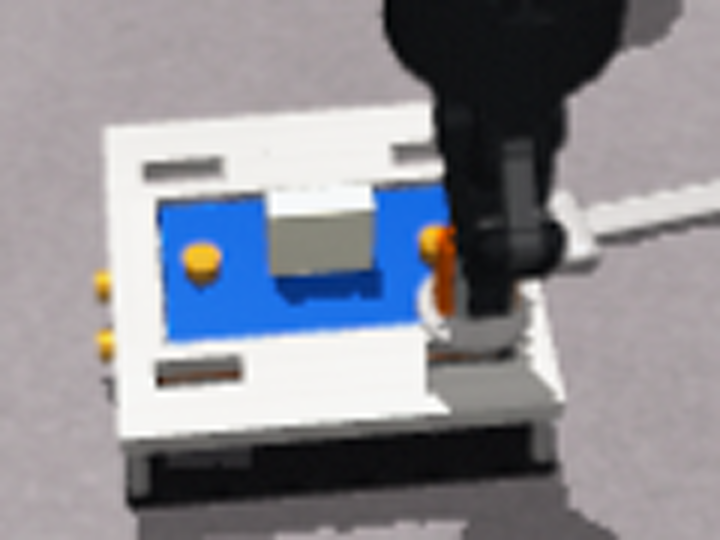

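Emit:
carry_out(moves=[[[0,-0.006,0.03],[0,0,0]],[[0,-0.006,0.06],[0,0,0]],[[0,-0.006,0.09],[0,0,0]],[[0,-0.006,0.115],[0,0,0]],[[0,-0.006,0.14],[0,0,0]],[[0,-0.006,0.14],[0,0,0]]])

```text
time_s: 24.8
eef_pos: [651.1, -99.9, 86.8]
orientation: [-180.0, 0.0, -4.1]
wrist_force: [0.1, 0.2, -0.1]
grip_width: 11.3
finger_force: 39.2
```

Emit:
carry_out(moves=[[[0,0,0.04],[0,0,0]],[[0,0,0.08],[0,0,0]],[[0,0,0.12],[0,0,0]],[[0,0,0.145],[0,0,0]],[[0,0,0.155],[0,0,0]],[[0,0,0.163],[0,0,0]],[[0,0,0.163],[0,0,0]]])

```text
time_s: 25.68
eef_pos: [651.2, -99.9, 74.1]
orientation: [180.0, -0.0, -4.1]
wrist_force: [0.0, 0.3, -1.4]
grip_width: 11.6
finger_force: 39.2
```

Emit:
carry_out(moves=[[[0,0,0.008],[0,0,0]],[[0,0,0.014],[0,0,0]],[[0,0,0.014],[0,0,0]]])

```text
time_s: 26.05
eef_pos: [651.3, -99.9, 73.9]
orientation: [180.0, -0.0, -4.1]
wrist_force: [-2.0, 0.5, 4.2]
grip_width: 11.4
finger_force: 40.1
```

Emit:
carry_out(moves=[[[0,0,0],[0,0,-0.05]],[[0,0,0],[0,0,-0.1]],[[0,0,0],[0,0,-0.15]],[[0,0,0],[0,0,-0.2]],[[0,0,0],[0,0,-0.25]],[[0,0,0],[0,0,-0.25]]])

```text
time_s: 26.8
eef_pos: [652.0, -100.0, 73.9]
orientation: [179.9, -0.1, 40.8]
wrist_force: [0.4, 1.2, 4.5]
grip_width: 11.5
finger_force: 40.0
```

Emit:
carry_out(moves=[[[0,0,0],[0,0,-0.05]],[[0,0,0],[0,0,-0.1]],[[0,0,0],[0,0,-0.15]],[[0,0,0],[0,0,-0.2]],[[0,0,0],[0,0,-0.25]],[[0,0,0],[0,0,-0.25]],[[0,0,0],[0,0,-0.25]]])

```text
time_s: 27.68
eef_pos: [651.9, -99.9, 73.9]
orientation: [179.9, 0.0, 85.7]
wrist_force: [0.2, 0.2, 5.0]
grip_width: 11.3
finger_force: 40.1
```

Emit:
carry_out(moves=[[[0,0,0],[0,0,0]],[[0,0,0],[0,0,0]],[[0,0,0],[0,0,0]],[[0,0,0],[0,0,0]]], claw=0.45)

```text
time_s: 28.18
eef_pos: [651.0, -99.8, 72.7]
orientation: [-180.0, -0.0, 85.9]
wrist_force: [-0.1, -0.7, 0.3]
grip_width: 38.4
finger_force: 0.0
```

Emit:
carry_out(moves=[[[0,0,-0.3],[0,0,0]],[[0,0,-0.6],[0,0,0]],[[0,0,-0.85],[0,0,0]],[[0,0,-0.85],[0,0,0]]])

```text
time_s: 28.68
eef_pos: [652.3, -100.2, 142.8]
orientation: [179.8, 0.1, 85.9]
wrist_force: [0.4, -0.0, -0.0]
grip_width: 38.4
finger_force: 0.0
```

Emit:
carry_out(moves=[[[-0.4,-0.4,0],[0,0,0]],[[-0.8,-0.8,0],[0,0,0]]])

```text
time_s: 28.92
eef_pos: [581.5, -159.1, 139.5]
orientation: [-179.9, -0.0, 86.0]
wrist_force: [0.6, -0.3, 0.3]
grip_width: 38.5
finger_force: 0.0
```

Emit:
carry_out(moves=[[[-0.4,-0.4,0],[0,0,0.05]],[[-0.8,-0.8,0],[0,0,0.1]],[[-0.8,-0.8,0],[0,0,0.15]],[[-0.8,-0.8,0],[0,0,0.2]],[[-0.8,-0.8,0],[0,0,0.25]],[[-0.8,-0.8,0],[0,0,0.3]],[[-0.8,-0.8,0],[0,0,0.364]],[[-0.8,-0.8,0],[0,0,0.364]]])

```text
time_s: 29.92
eef_pos: [513.9, -218.1, 139.8]
orientation: [-179.9, 0.1, 20.5]
wrist_force: [0.4, -0.5, -0.3]
grip_width: 38.5
finger_force: 0.0
```

```bash
python3 -c "
from h import *
to(467.4,-287.5,125,20.5)
c=shot('side');W=cloud(c);print(*blobs(seg(W,c['color'],50,90,'orange',(350,690),(-320,30)),W),sep='\n')
"
```

```text
at [ 513.9 -218.1  139.8] 20.5 shift [-0.847  0.61   0.186] turn -0.0003
(np.int32(59), array([ 651., -103.,   31.,   11.,   86.]), array([ 650.6, -103.8,   84.5]))
(np.int32(104), array([ 468., -288.,   29.,   12.,   18.]), array([ 467.4, -288.5,   75.9]))
(np.int32(93), array([ 399., -293.,   29.,   10.,   87.]), array([ 399.5, -294.1,   76.3]))
```

Emit:
carry_out(moves=[[[-0.43,0.3,0],[0,0,0]],[[-0.855,0.61,0],[0,0,0]],[[-0.855,0.61,0],[0,0,0]],[[-0.855,0.61,0.3],[0,0,0]],[[-0.855,0.61,0.6],[0,0,0]],[[-0.855,0.61,0.8],[0,0,0]],[[-0.855,0.61,0.935],[0,0,0]],[[-0.855,0.61,0.935],[0,0,0]]])

```text
time_s: 30.98
eef_pos: [467.2, -287.5, 65.5]
orientation: [-179.9, 0.0, 20.4]
wrist_force: [-0.5, 0.1, 0.8]
grip_width: 38.0
finger_force: 0.0
```

Emit:
carry_out(moves=[[[0,0,0],[0,0,0]],[[0,0,0],[0,0,0]],[[0,0,0],[0,0,0]],[[0,0,0],[0,0,0]],[[0,0,0],[0,0,0]],[[0,0,0],[0,0,0]]], claw=0, force=40)

```text
time_s: 31.72
eef_pos: [467.8, -288.5, 67.0]
orientation: [179.9, -0.0, 20.4]
wrist_force: [-0.2, 0.9, 6.0]
grip_width: 11.3
finger_force: 40.5
```

Emit:
carry_out(moves=[[[0,0,-0.2],[0,0,0]],[[0,0,-0.5],[0,0,0]],[[0,0,-0.95],[0,0,0]],[[0,0,-0.95],[0,0,0]],[[0,0,-0.95],[0,0,0]]])

```text
time_s: 32.35
eef_pos: [466.9, -287.7, 142.1]
orientation: [-180.0, 0.0, 20.4]
wrist_force: [0.4, -0.7, -1.5]
grip_width: 11.6
finger_force: 39.6
```

```bash
python3 -c "
from h import *
to(551,-93,140,-4)"
```

```text
at [ 466.9 -287.7  142.1] 20.4 shift [ 1.833 -1.915  0.026] turn 0.1356
```

Emit:
carry_out(moves=[[[0.3,-0.32,0],[0,0,0]],[[0.6,-0.64,0],[0,0,0]],[[0.917,-0.957,0],[0,0,0]]])

```text
time_s: 32.72
eef_pos: [508.6, -189.3, 140.6]
orientation: [-179.9, 0.1, 20.4]
wrist_force: [-0.1, -0.4, -1.4]
grip_width: 11.1
finger_force: 39.5
```

Emit:
carry_out(moves=[[[0.3,-0.32,0],[0,0,0.04]],[[0.6,-0.64,0],[0,0,0.08]],[[0.917,-0.957,0],[0,0,0.1356]],[[0.917,-0.957,0.25],[0,0,0.1356]],[[0.917,-0.957,0.48],[0,0,0.1356]],[[0.917,-0.957,0.48],[0,0,0.1356]],[[0.917,-0.957,0.48],[0,0,0.1356]]])

```text
time_s: 33.6
eef_pos: [551.3, -93.4, 103.6]
orientation: [-180.0, 0.0, -4.0]
wrist_force: [0.6, 0.7, -1.6]
grip_width: 11.2
finger_force: 39.5
```

```bash
sed -i 's/E\[2\]-25))<5/E[2]-27))<5/' h.py; python3 -c "
from h import *
collar();collar();to(551,-93,76,-4)
"
```

```text
collar [551.9 -96.3] 21.0 129 in cell [-48.2 -52.3] ext [ 531.90894 -117.28166] [572.8367  -85.53909] orange 0  
collar [552.2 -96.7] 20.6 127 in cell [-47.9 -52.7] ext [ 532.2356   -115.904655] [572.7408  -84.62305] orange 0  
at [551.8 -93.7 104.3] -4.0 shift [-0.011 -0.008  0.354] turn -0.0001
```

Emit:
carry_out(moves=[[[-0.025,-0.012,0],[0,0,0]],[[-0.025,-0.012,0.06],[0,0,0]],[[-0.025,-0.012,0.1],[0,0,0]],[[-0.025,-0.012,0.13],[0,0,0]],[[-0.025,-0.012,0.16],[0,0,0]],[[-0.025,-0.012,0.185],[0,0,0]],[[-0.025,-0.012,0.185],[0,0,0]]])

```text
time_s: 34.58
eef_pos: [549.4, -92.2, 88.7]
orientation: [-180.0, 0.0, -4.0]
wrist_force: [-0.1, -0.7, 0.4]
grip_width: 11.5
finger_force: 39.5
```

Emit:
carry_out(moves=[[[0,0,0.04],[0,0,0]],[[0,0,0.08],[0,0,0]],[[0,0,0.12],[0,0,0]],[[0,0,0.145],[0,0,0]],[[0,0,0.155],[0,0,0]],[[0,0,0.162],[0,0,0]],[[0,0,0.162],[0,0,0]]])

```text
time_s: 35.45
eef_pos: [549.6, -92.3, 76.1]
orientation: [180.0, -0.0, -4.0]
wrist_force: [-0.1, -0.6, -1.5]
grip_width: 11.0
finger_force: 39.6
```

Emit:
carry_out(moves=[[[0,0,0.008],[0,0,0]],[[0,0,0.014],[0,0,0]],[[0,0,0.014],[0,0,0]]])

```text
time_s: 35.83
eef_pos: [549.6, -92.3, 76.0]
orientation: [180.0, -0.0, -4.0]
wrist_force: [-3.2, 0.1, 7.6]
grip_width: 11.5
finger_force: 40.9
```

Seated; now I'll turn it, release, and go to the last latch (400,−293, yaw 86).

Emit:
carry_out(moves=[[[0,0,-0.004],[0,0,-0.05]],[[0,0,-0.004],[0,0,-0.1]],[[0,0,-0.004],[0,0,-0.15]],[[0,0,-0.004],[0,0,-0.2]],[[0,0,-0.004],[0,0,-0.25]],[[0,0,-0.004],[0,0,-0.25]]])

```text
time_s: 36.58
eef_pos: [550.2, -92.4, 76.0]
orientation: [179.9, -0.1, 40.9]
wrist_force: [-0.0, 0.0, 5.2]
grip_width: 11.8
finger_force: 40.5
```

Emit:
carry_out(moves=[[[0,0,0],[0,0,-0.05]],[[0,0,0],[0,0,-0.1]],[[0,0,0],[0,0,-0.15]],[[0,0,0],[0,0,-0.2]],[[0,0,0],[0,0,-0.25]],[[0,0,0],[0,0,-0.25]],[[0,0,0],[0,0,-0.25]]])

```text
time_s: 37.45
eef_pos: [550.3, -92.5, 76.0]
orientation: [179.9, 0.0, 85.8]
wrist_force: [0.8, 0.6, 5.3]
grip_width: 11.5
finger_force: 40.5
```

Emit:
carry_out(moves=[[[0,0,0],[0,0,0]],[[0,0,0],[0,0,0]],[[0,0,0],[0,0,0]],[[0,0,0],[0,0,0]]], claw=0.45)

```text
time_s: 37.95
eef_pos: [549.4, -92.2, 75.0]
orientation: [-180.0, -0.0, 86.0]
wrist_force: [-0.1, -0.4, 0.6]
grip_width: 38.6
finger_force: 0.0
```

Emit:
carry_out(moves=[[[0,0,-0.3],[0,0,0]],[[0,0,-0.6],[0,0,0]],[[0,0,-0.85],[0,0,0]],[[0,0,-0.85],[0,0,0]]])

```text
time_s: 38.45
eef_pos: [550.6, -92.7, 144.6]
orientation: [179.8, 0.1, 86.0]
wrist_force: [0.4, 1.7, -0.5]
grip_width: 38.7
finger_force: 0.0
```

Emit:
carry_out(moves=[[[-0.3,-0.25,0],[0,0,0]],[[-0.6,-0.5,0],[0,0,0]],[[-0.95,-0.75,0],[0,0,0]],[[-0.95,-0.75,0],[0,0,0]]])

```text
time_s: 38.95
eef_pos: [482.7, -164.9, 142.1]
orientation: [-179.9, -0.0, 85.8]
wrist_force: [0.6, 0.0, 0.0]
grip_width: 38.6
finger_force: 0.0
```

```bash
python3 -c "
from h import *
to(399.8,-292.8,65,86)
c=shot('side');W=cloud(c);print(*blobs(seg(W,c['color'],50,90,'orange',(350,690),(-320,30)),W),sep='\n')
"
```

```text
at [ 482.7 -164.9  142.1] 85.8 shift [-1.67  -0.917  0.963] turn -0.001
(np.int32(6), array([648., -51.,   9.,   5., -22.]), array([648.1, -50.7,  52.2]))
(np.int32(58), array([ 651., -102.,   30.,   11.,   85.]), array([ 650.9, -103.4,   84.4]))
(np.int32(49), array([551., -94.,  29.,  10.,  83.]), array([550.7, -95.7,  84.9]))
(np.int32(100), array([ 400., -293.,   31.,   10.,   89.]), array([ 399.9, -293.7,   76.1]))
```

Emit:
carry_out(moves=[[[-0.4,-0.23,0],[0,0,0]],[[-0.835,-0.46,0],[0,0,0]]])

```text
time_s: 39.25
eef_pos: [443.2, -227.5, 142.6]
orientation: [-180.0, -0.0, 86.1]
wrist_force: [0.8, -0.1, -0.7]
grip_width: 38.2
finger_force: 0.0
```

Emit:
carry_out(moves=[[[-0.4,-0.23,0],[0,0,0]],[[-0.835,-0.457,0],[0,0,0]],[[-0.835,-0.457,0],[0,0,0]],[[-0.835,-0.457,0],[0,0,0]]])

```text
time_s: 39.75
eef_pos: [402.3, -291.1, 142.7]
orientation: [-180.0, -0.1, 86.0]
wrist_force: [-0.2, 0.8, -0.7]
grip_width: 38.5
finger_force: 0.0
```

```bash
python3 -c "
from h import *
to(399.8,-292.8,65,86.5)"
```

```text
at [ 402.3 -291.1  142.7] 86.0 shift [-0.023 -0.03   0.972] turn -0.0028
```

Emit:
carry_out(moves=[[[-0.02,-0.03,0.2],[0,0,0]],[[-0.02,-0.03,0.5],[0,0,0]],[[-0.02,-0.03,0.8],[0,0,0]],[[-0.02,-0.03,0.95],[0,0,0]],[[-0.02,-0.03,0.97],[0,0,0]],[[-0.02,-0.03,0.97],[0,0,0]]])

```text
time_s: 40.5
eef_pos: [399.9, -293.5, 66.1]
orientation: [180.0, 0.0, 86.0]
wrist_force: [1.0, 0.5, 0.1]
grip_width: 38.3
finger_force: 0.0
```

Emit:
carry_out(moves=[[[0,0,0],[0,0,0]],[[0,0,0],[0,0,0]],[[0,0,0],[0,0,0]],[[0,0,0],[0,0,0]],[[0,0,0],[0,0,0]],[[0,0,0],[0,0,0]]], claw=0)

```text
time_s: 41.25
eef_pos: [399.8, -294.0, 66.4]
orientation: [179.9, 0.1, 86.0]
wrist_force: [0.3, 0.4, 6.3]
grip_width: 11.2
finger_force: 39.9
```

Emit:
carry_out(moves=[[[0,0,-0.2],[0,0,0]],[[0,0,-0.5],[0,0,0]],[[0,0,-1],[0,0,0]],[[0,0,-1],[0,0,0]],[[0,0,-1],[0,0,0]]])

```text
time_s: 41.88
eef_pos: [398.9, -293.1, 145.1]
orientation: [-180.0, -0.0, 86.0]
wrist_force: [-0.3, -0.9, -2.1]
grip_width: 11.3
finger_force: 39.1
```

```bash
python3 -c "
from h import *
to(556,8,145,-4)"
```

```text
at [ 398.9 -293.1  145.1] 86.0 shift [3.892e+00 1.695e+00 1.000e-03] turn 0.4999
```

Emit:
carry_out(moves=[[[0.32,0.14,0],[0,0,0]],[[0.65,0.28,0],[0,0,0]],[[0.973,0.424,0],[0,0,0]]])

```text
time_s: 42.25
eef_pos: [437.9, -216.8, 143.9]
orientation: [-179.8, -0.1, 86.0]
wrist_force: [-0.1, 0.7, -1.7]
grip_width: 11.5
finger_force: 39.1
```

Emit:
carry_out(moves=[[[0.32,0.14,0],[0,0,0]],[[0.65,0.28,0],[0,0,0]],[[0.973,0.424,0],[0,0,0]]])

```text
time_s: 42.62
eef_pos: [477.2, -141.5, 143.9]
orientation: [-179.8, -0.1, 86.0]
wrist_force: [-0.0, 0.1, 0.2]
grip_width: 11.6
finger_force: 39.1
```

Emit:
carry_out(moves=[[[0.32,0.14,0],[0,0,0]],[[0.65,0.28,0],[0,0,0]],[[0.973,0.424,0],[0,0,0]]])

```text
time_s: 43.0
eef_pos: [516.4, -66.4, 143.8]
orientation: [-179.8, -0.1, 86.0]
wrist_force: [-0.2, -0.7, -0.8]
grip_width: 11.7
finger_force: 39.1
```

Emit:
carry_out(moves=[[[0.32,0.14,0],[0,0,0.05]],[[0.65,0.28,0],[0,0,0.1]],[[0.973,0.424,0],[0,0,0.15]],[[0.973,0.424,0],[0,0,0.2]],[[0.973,0.424,0],[0,0,0.25]]])

```text
time_s: 43.62
eef_pos: [555.4, 8.4, 143.5]
orientation: [-179.8, 0.1, 40.8]
wrist_force: [-0.3, 0.0, -0.7]
grip_width: 11.3
finger_force: 39.1
```

Emit:
carry_out(moves=[[[0,0,0.1],[0,0,0.05]],[[0,0,0.2],[0,0,0.1]],[[0,0,0.3],[0,0,0.15]],[[0,0,0.4],[0,0,0.2]],[[0,0,0.52],[0,0,0.25]],[[0,0,0.52],[0,0,0.25]],[[0,0,0.52],[0,0,0.25]]])

```text
time_s: 44.5
eef_pos: [556.0, 7.7, 103.3]
orientation: [-180.0, 0.1, -3.8]
wrist_force: [0.1, 0.4, -0.3]
grip_width: 11.3
finger_force: 39.1
```

```bash
python3 -c "
from h import *
collar();collar();to(556,8,76,-4)
"
```

```text
collar [558.2   3.7] 21.2 108 in cell [-48.8  47.9] ext [537.41345   -15.4119215] [579.0391    18.594275] orange 2 [570.55142384   0.72664934 113.81948394] [5.70427374e+02 6.03165638e-02 1.12921478e+02]
collar [559.5   4.4] 21.3 107 in cell [-47.7  48.7] ext [538.7288   -16.585157] [578.82117   18.409298] orange 0  
at [556.5   7.7 104. ] -3.9 shift [-0.006 -0.004  0.35 ] turn 0.0006
```

Emit:
carry_out(moves=[[[-0.019,-0.009,0],[0,0,0]],[[-0.019,-0.009,0.06],[0,0,0]],[[-0.019,-0.009,0.1],[0,0,0]],[[-0.019,-0.009,0.13],[0,0,0]],[[-0.019,-0.009,0.16],[0,0,0]],[[-0.019,-0.009,0.185],[0,0,0]],[[-0.019,-0.009,0.185],[0,0,0]]])

```text
time_s: 45.48
eef_pos: [554.8, 8.5, 89.0]
orientation: [-180.0, 0.0, -4.0]
wrist_force: [0.6, -0.4, -0.3]
grip_width: 11.3
finger_force: 39.1
```

Emit:
carry_out(moves=[[[0,0,0.04],[0,0,0]],[[0,0,0.08],[0,0,0]],[[0,0,0.12],[0,0,0]],[[0,0,0.145],[0,0,0]],[[0,0,0.16],[0,0,0]],[[0,0,0.17],[0,0,0]],[[0,0,0.178],[0,0,0]],[[0,0,0.178],[0,0,0]]])

```text
time_s: 46.48
eef_pos: [555.0, 8.5, 75.4]
orientation: [180.0, -0.0, -4.0]
wrist_force: [-2.0, 1.1, 4.0]
grip_width: 11.6
finger_force: 39.7
```

Emit:
carry_out(moves=[[[0,0,0],[0,0,-0.05]],[[0,0,0],[0,0,-0.1]],[[0,0,0],[0,0,-0.15]],[[0,0,0],[0,0,-0.2]],[[0,0,0],[0,0,-0.25]],[[0,0,0],[0,0,-0.25]]])

```text
time_s: 47.22
eef_pos: [555.5, 8.5, 75.4]
orientation: [179.9, -0.1, 40.9]
wrist_force: [-0.4, 0.4, 4.7]
grip_width: 11.4
finger_force: 39.8
```

Emit:
carry_out(moves=[[[0,0,0],[0,0,-0.05]],[[0,0,0],[0,0,-0.1]],[[0,0,0],[0,0,-0.15]],[[0,0,0],[0,0,-0.2]],[[0,0,0],[0,0,-0.25]],[[0,0,0],[0,0,-0.25]],[[0,0,0],[0,0,-0.25]]])

```text
time_s: 48.1
eef_pos: [555.5, 8.4, 75.4]
orientation: [179.9, 0.0, 85.7]
wrist_force: [0.2, 0.6, 6.0]
grip_width: 11.6
finger_force: 40.0
```

Emit:
carry_out(moves=[[[0,0,0],[0,0,0]],[[0,0,0],[0,0,0]],[[0,0,0],[0,0,0]],[[0,0,0],[0,0,0]]], claw=0.45)

```text
time_s: 48.6
eef_pos: [554.9, 8.5, 74.8]
orientation: [-180.0, -0.0, 86.0]
wrist_force: [-0.0, -0.1, 0.4]
grip_width: 38.7
finger_force: 0.0
```

Emit:
carry_out(moves=[[[0,0,-0.3],[0,0,0]],[[0,0,-0.6],[0,0,0]],[[0,0,-0.95],[0,0,0]],[[0,0,-0.95],[0,0,0]]])

```text
time_s: 49.1
eef_pos: [556.5, 8.2, 153.1]
orientation: [179.7, 0.0, 86.0]
wrist_force: [0.9, -0.1, 0.0]
grip_width: 38.2
finger_force: 0.0
```

Emit:
carry_out(moves=[[[0,-0.5,-0.3],[0,0,0]],[[0,-1,-0.6],[0,0,0]],[[0,-1,-0.6],[0,0,0]]])

```text
time_s: 49.48
eef_pos: [473.4, 14.5, 199.4]
orientation: [180.0, 0.0, 86.0]
wrist_force: [0.7, 0.3, -0.9]
grip_width: 38.4
finger_force: 0.0
```

Emit:
carry_out(moves=[[[0,-0.5,0],[0,0,0]],[[0,-1,0],[0,0,0]],[[0,-1,0],[0,0,0]],[[0,-1,0],[0,0,0]]])

```text
time_s: 49.98
eef_pos: [396.4, 19.4, 198.6]
orientation: [180.0, 0.0, 86.0]
wrist_force: [-0.5, -0.2, -0.2]
grip_width: 38.2
finger_force: 0.0
```

```bash
python3 - <<'E'
from h import *
for n in('top','side'):
    c=shot(n); W=cloud(c); cv2.imwrite(f'pics/{n}9.png',cv2.resize(c['color'][110:280,120:400],(784,476),interpolation=2)); c=c['color']
    for nm,a in {'wing':(60,90,'orange',(350,690),(-320,60)),'collar+':(47,52,'any',(520,690),(-130,40)),'cover':(40,48,'blue',(500,700),(-120,40)),'wr':(24,40,'any',(400,650),(240,360)),'rest':(10,150,'any',(690,900),(-420,350))}.items():
        print(n,nm,*blobs(seg(W,c,*a),W,10),sep='\n  ')
E
```

```text
top
  wing
top
  collar+
  (np.int32(14), array([671., -45.,  21.,  15.,   8.]), array([672.4, -43.1,  48.4]))
  (np.int32(18), array([ 666., -102.,   27.,    9.,   89.]), array([ 664.8, -102. ,   49.2]))
  (np.int32(13), array([650., -46.,  11.,  10., -46.]), array([650.2, -46.5,  50.1]))
  (np.int32(45), array([ 639., -100.,   40.,   19.,   76.]), array([639.7, -99.7,  49.6]))
  (np.int32(69), array([554., -89.,  61.,  36.,  17.]), array([550.3, -90.3,  49.1]))
  (np.int32(56), array([566.,  10.,  41.,  38.,  85.]), array([566.7,  13.4,  49.2]))
  (np.int32(13), array([561., -42.,  18.,   9., -64.]), array([559.8, -43.2,  50. ]))
  (np.int32(12), array([ 562., -106.,   15.,   15.,  -12.]), array([ 562.3, -107.6,   49. ]))
  (np.int32(44), array([538.,   9.,  35.,  20.,  90.]), array([540.3,   9.2,  49.2]))
top
  cover
  (np.int32(635), array([605., -44., 118.,  68.,  -4.]), array([605.5, -43.3,  43.8]))
top
  wr
  (np.int32(308), array([550., 289., 135.,  23.,  -6.]), array([551.2, 288.9,  28.5]))
  (np.int32(15), array([455., 300.,  18.,  11., -14.]), array([455.1, 299.5,  25.4]))
[... 1344 characters left out ...]
, array([549.4, -96.3,  49. ]))
side
  cover
  (np.int32(756), array([606., -45., 119.,  73.,  -4.]), array([605.3, -48. ,  44. ]))
side
  wr
  (np.int32(237), array([552., 288., 133.,  26.,  -7.]), array([551.1, 285.6,  28.2]))
  (np.int32(31), array([429., 298.,  32.,  19., -49.]), array([429.3, 298.2,  27.9]))
side
  rest
  (np.int32(928), array([741., 210., 193.,  73., -73.]), array([754.4, 171.4,  49.8]))
  (np.int32(1216), array([ 766., -208.,   56.,   44.,  -39.]), array([ 762.5, -214.8,   76.6]))
  (np.int32(171), array([ 709., -259.,   23.,   23.,   35.]), array([ 707.3, -261.1,   27.4]))
  (np.int32(1515), array([ 718., -358.,   56.,   56.,  -84.]), array([ 712.6, -364.2,   72.2]))
```

View pics/side9.png

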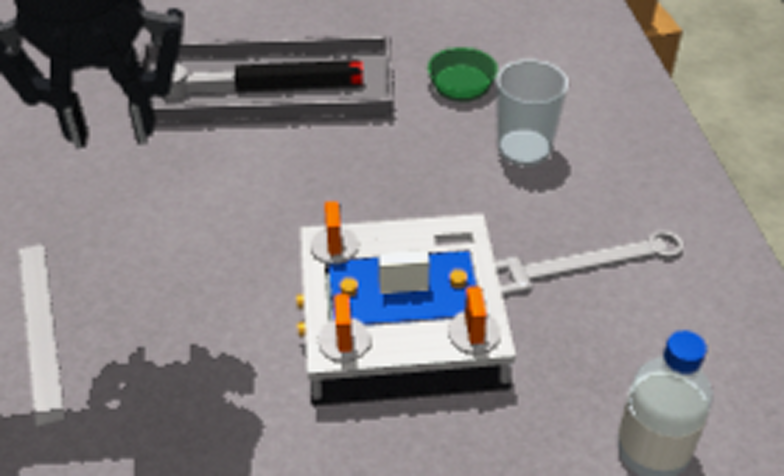

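The side view shows three latches seated with wings square across their slots, the wrench flat in the tray, and the glassware and socket in place. The cover seems to have shifted a little within the pocket, so I'll check its level before handing in.

```bash
python3 - <<'E'
from h import *
for n in('top','side'):
    c=shot(n);W=cloud(c);P=W[seg(W,c['color'],34,50,'blue',(520,690),(-120,40))];P=P[abs(P[:,2]-np.median(P[:,2]))<1.5]
    A=np.c_[P[:,:2]-[603,-46],np.ones(len(P))];k=np.linalg.lstsq(A,P[:,2],rcond=None)[0]
    D=W[seg(W,c['color'],42,48,'white',(520,690),(-130,40))]
    print(n,len(P),'tilt mm across 120/70:',k[:2]*[120,70],'z',k[2],'deck',np.median(D[:,2]))
print(monitor.sense()['time_s'])
E
```

```text
top 302 tilt mm across 120/70: [ 0.09776561 -0.28240172] z 43.62212539849785 deck nan
side 630 tilt mm across 120/70: [ 0.09199918 -0.24848378] z 44.05464922422882 deck 45.088462142669115
50.175
  return _methods._mean(a, axis=axis, dtype=dtype,
  ret = ret.dtype.type(ret / rcount)
```

The cover is level and 1 mm below the deck, so it is fully seated. Handing in.

```bash
python3 -c "
from rig import job
print(job.sign_off())"
```

```text
the job is handed in; nothing more can be done
None
```

The job is handed in after about 50 s of robot time: the wrench lies flat in the tray, the cover is fully seated, all three T-latches are dropped in and turned square, and the glassware and socket are where they were; no verdict came back.

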